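# Clear a tipped tube from a sample carousel

### The job

A capped tube has tipped over on the free-turning sample carousel and is hidden under the white scanner bridge. Push the carousel clockwise by its blue pegs until its red lug rests on the red stop, which brings the tube out to the open front; then lift the tube off and stand it upright on the floor of the small steel tray. Leave the carousel resting on its stop with the glass weighing bottle and the beaker still standing on it.

Things in the scene. Friction and masses are not known exactly. Their poses are not given: they have to be found in the camera images.
- carousel_base: Fixed base of the sample carousel, under 8 mm high, 200x200 mm. Origin: on the turning axis, at the worktop (z = 0). z up; -x is the carousel's open front, which faces the robot to within 0.4 rad.
- bridge (a point): Middle of the underside of the white scanner bridge, 150 mm above the worktop: a box 115 mm deep (along the base's x), 190 mm wide (y) and 42 mm high, fixed over the rear half of the disc on two posts behind the disc.
- stop (a point): Top of the fixed red stop post, 12x14 mm and 30 mm high, beside the rim of the disc.
- carousel: Free-turning white disc of the carousel, radius 125 mm, top (deck) 30 mm above the worktop. Origin on its axis at the worktop, z up; its -x points to the tube's place. It is home when its x axis agrees with the base's: the red lug has then come clockwise (from above) against the stop. It starts 2.2 to 3.6 rad counter-clockwise of home, turns almost freely and coasts on.
- lug (a point): Top of the outer end of the red lug (12 mm wide, reaching out to 149 mm from the axis) on the rim of the disc; at home it touches the side of the stop post, the two centres 12 mm apart.
- hub (a point): Centre of the deck, on the turning axis, 30 mm above the worktop; a round hub 36 mm wide and 16 mm high stands there.
- fork (a point): Middle of the steel bar on which the tube leans, 58 mm from the axis and 33 mm above the deck; two prongs 10 mm thick, 42 mm apart, rise beside the tube to 45 mm above the deck. The same fork, empty, stands on the far side of the disc.
- peg_1 (a point): Centre of the top of a blue peg, 12 mm thick, standing 30 mm high on the deck, 108 mm from the axis; 45 degrees from the base's x axis when home.
- peg_2 (a point): Centre of the top of a blue peg (135 degrees when home).
- peg_3 (a point): Centre of the top of a blue peg (225 degrees when home).
- peg_4 (a point): Centre of the top of a blue peg (315 degrees when home).
- tipped_tube: Tipped 50 ml plastic tube with an orange cap, about 29 mm across (cap 34 mm) and 109 mm long, 30 to 65 g. Origin: the centre of its foot; z along the tube to the cap. It leans on the fork of its place at about 58 degrees from the horizontal, its foot near the rim of the disc and its cap over the hub.
- tube_mid (a point): Point on the tube's axis 49 mm from its foot.
- weighing_bottle: Glass weighing bottle with a knob lid, 39 mm across and 59 mm high, standing on the disc 66 mm from the axis, a quarter turn from the tube. Origin: centre of its underside; z up when standing.
- beaker: Small glass beaker, 52 mm across and 58 mm high, standing on the disc 66 mm from the axis, across the disc from the weighing bottle. Origin: centre of its underside; z up when standing.
- sample_tray: Fixed square steel tray, 150x150 mm outside, 15 mm high, walls 4 mm; origin at the centre of its underside on the worktop; inner floor about 4 to 5 mm up. It stands to the right of the carousel.
Not all that is in view belongs to the job. Of the things that look like the tipped_tube, the larger one is meant.

How it is judged (in metres and radians):
On the way, in this order (a step that is already met when the one before it is completed fails the run):
1. the carousel is turned home: its red lug within about 8 mm of the clockwise stop, the tipped tube still leaning on it (x of lug in the frame of carousel_base between -0.015 and 0.003 m and y of lug in the frame of carousel_base below -0.1 m and horizontal distance between tube_mid and carousel_base below 0.1 m and angle between tipped_tube's own z axis and vertical between 0.3 and 0.9 rad), for 0.2 s.
2. the tube is lifted clear of the carousel, its middle more than 0.11 m above the worktop (height (world z) of tube_mid above 0.11 m and contact force between tipped_tube and carousel below 0.01 N), for 0.1 s.
At the end, for the whole second after the job is handed in: The tube stands upright (within 0.1 rad) at rest on the tray's floor, foot within 60 mm of the tray's centre along each side; the lug, come clockwise, is within about 8 mm of touching its stop; weighing bottle and beaker stand (within 0.15 rad) at rest on the disc (x of tipped_tube in the frame of sample_tray between -0.06 and 0.06 m and y of tipped_tube in the frame of sample_tray between -0.06 and 0.06 m and angle between tipped_tube's own z axis and vertical below 0.1 rad and height (world z) of tipped_tube below 0.012 m and linear speed of each of tipped_tube, weighing_bottle, beaker below 0.02 m/s and x of lug in the frame of carousel_base between -0.015 and 0.003 m and y of lug in the frame of carousel_base below -0.1 m and angle between each of weighing_bottle, beaker's own z axis and vertical below 0.15 rad and horizontal distance between each of weighing_bottle, beaker and carousel_base below 0.115 m).
It fails at once if the weighing bottle or the beaker is knocked over (angle between any of weighing_bottle, beaker's own z axis and vertical above 0.5 rad).
It also fails if it takes over 67 s, if anything falls off the work surface, if the arm or the gripper's body presses on something with over 40 N, if the wrist force passes 120 N, or if a joint passes its speed limit or range.

### The arm

A 6-joint arm with a two-finger parallel gripper is mounted at the origin on a cart in front of the work surface, level with it; the furniture and walls round the work are solid. World frame = base frame: x ahead of the robot, y to its left, z up, the work surface at z = 0. Lengths are in m, angles in degrees, forces in N, time in s.
With the tool pointing down it reaches from about 0.325 to 0.775 m from the base axis. Payload 5.5 kg.
Tool frame: the origin (TCP) lies at the centre of the arm's flange, where the gripper is bolted on; the fingertips stand 182 mm ahead of it and the grasp point (between the pads) lies 163 mm ahead of it; z points along the fingers, y is the line along which they close (so a half turn about z gives the same grasp; the last joint's range is limited). The gripper opens to 88 mm and grips with 3 to 60 N. Pads are 20 mm wide; open, the fingers measure 115 mm over their backs; the gripper's body (75 mm by 178 mm) begins 61 mm behind the grasp point.
Start: joints at [-76.129, 5.22, 70.514, -0, 104.267, -3.249], TCP at [0.177, -0.573, 0.405] pointing down, gripper open.
Joint ranges: [-164.24, 164.24], [-49.07, 125.15], [9.68, 141.18], [-86.29, 266.29], [3.28, 154.24], [-151.56, 151.56]. Speed limits (degrees/s): [147.25, 147.25, 172.46, 180, 180, 180].

### API

Orientations are given as [roll, pitch, yaw] about the fixed x, y, z axes, in that order (R = Rz(yaw) Ry(pitch) Rx(roll)).
In Python, from station import r gives the robot as it stands. The module is installed in compiled form; this text tells all that it offers. Calls block until the motion is done:
- r.reach(position, orientation): joint-space move of the TCP to a pose.
- r.servo_line(position, rotation=None, speed=0.15): straight line of the TCP; rotation=None keeps the orientation; speed is the mean speed in m/s.
- r.move_joints(angles): joint-space move.
- r.let_go() and r.grab(squeeze=None): open the fingers fully, or close them until they stop; squeeze is the grip in N (None keeps the last).
- r.wait(seconds).
- r.inverse_kinematics(position, orientation): joint angles nearest the present ones, or None.
- r.sense(): the state.
- r.snapshot(name): name is "scene" or "top"; returns a dict with "frame" (384x512x3 uint8, red, green, blue), "fx", "fy", "cx", "cy" (pixels), "dist_coeffs" ([k1, k2, p1, p2, k3] as OpenCV has them; the pictures are not rectified), "R" (3x3) and "t" (3): a world point X has camera coordinates R X + t. Camera axes: x right, y down, z forward; pixel columns grow to the right and rows downward; lengths in m; the calibration is good to about 2 mm. A picture is of the moment at which its call begins. There is no depth.
A pose or a line that the arm cannot do raises r.IKError and nothing moves.
- r.hand_in(): hands the job in; it is judged then, once.
The state is a dict: "clock": time; "joints": joint angles; "joint_vel": joint speeds; "joint_torque": joint torques, N m; "tcp_pos": TCP position; "orientation": TCP orientation; "contact_force": force on the tool from outside, world axes, zero at the start; "torque": the same for the moment, N m; "opening": finger opening in m; "gripper_force": force on a finger pad.
Only numpy, scipy, OpenCV 4.12 (cv2) and the standard library are available. Lean on these libraries where they do the work, as an engineer would, in place of code of your own. Each camera call takes 0.05 s, during which the arm holds its last target. There are 200 camera calls.

## Working session

There is one attempt and no reset: what is moved stays moved. The work goes in short steps, each a Python script; the robot and the scene stay as the last script left them, time stands still between calls to the robot, and variables do not carry over. Pictures are saved under pics/ and viewed, at most 10 in all, crops included, and the job is handed in when it is done.

```bash
mkdir -p pics; cat > h.py <<'E'
import numpy as np, cv2
from station import r
def snap(n,save=None):
    s=r.snapshot(n)
    if save: cv2.imwrite(f'pics/{save}.png',cv2.cvtColor(s['frame'],cv2.COLOR_RGB2BGR))
    s['K']=np.array([[s['fx'],0,s['cx']],[0,s['fy'],s['cy']],[0,0,1.]]);s['D']=np.array(s['dist_coeffs'],float);s['R']=np.array(s['R']);s['t']=np.array(s['t']);return s
def ray(s,px):
    u=cv2.undistortPoints(np.array(px,float).reshape(1,1,2),s['K'],s['D'])[0,0]
    return -s['R'].T@s['t'], s['R'].T@np.array([u[0],u[1],1])
def plane(s,px,z):
    o,d=ray(s,px);return o+d*(z-o[2])/d[2]
def proj(s,X):
    return cv2.projectPoints(np.array(X,float).reshape(-1,1,3),cv2.Rodrigues(s['R'])[0],s['t'],s['K'],s['D'])[0][:,0]
def blobs(s,lo,hi,amin=15):
    h=cv2.cvtColor(s['frame'],cv2.COLOR_RGB2HSV);m=cv2.inRange(h,np.array(lo),np.array(hi))
    n,l,st,c=cv2.connectedComponentsWithStats(m)
    return [(c[i].round(1).tolist(),st[i].tolist()) for i in range(1,n) if st[i,4]>=amin]
E
python3 - <<'E'
from h import *
for n in('scene','top'):
    s=snap(n,n); print(n,'cam',-s['R'].T@s['t'])
    print('blue',blobs(s,(100,120,50),(130,255,255)));print('red',blobs(s,(0,150,60),(6,255,255)),blobs(s,(172,150,60),(180,255,255)));print('or',blobs(s,(7,150,100),(20,255,255)))
print(r.sense())
E
```

```text
scene cam [-0.2002998  -0.77711775  0.72203845]
blue [([482.6, 184.9], [471, 170, 23, 27, 176]), ([236.9, 185.2], [234, 180, 6, 10, 37]), ([129.8, 194.6], [117, 191, 27, 8, 48]), ([194.3, 199.5], [192, 194, 6, 11, 43]), ([268.4, 206.3], [265, 201, 7, 11, 49]), ([507.2, 214.7], [503, 210, 9, 10, 75]), ([224.2, 223.5], [221, 217, 7, 12, 52])]
red [([274.0, 224.9], [272, 221, 5, 8, 34])] []
or [([243.4, 173.6], [238, 169, 11, 10, 83])]
top cam [ 0.41987284 -0.0580976   1.05526216]
blue [([109.4, 119.6], [98, 108, 22, 21, 137]), ([507.3, 127.6], [499, 119, 13, 24, 103]), ([508.1, 152.4], [505, 149, 7, 8, 35]), ([405.6, 164.3], [399, 157, 14, 14, 140]), ([261.3, 177.4], [258, 174, 7, 7, 36]), ([1.3, 204.6], [0, 181, 4, 43, 141]), ([197.8, 221.8], [195, 219, 7, 7, 37]), ([252.4, 230.8], [249, 228, 7, 7, 37]), ([124.3, 253.0], [120, 239, 10, 29, 59])]
red [([182.7, 190.1], [180, 189, 7, 3, 19]), ([279.1, 190.1], [277, 188, 5, 5, 15])] []
or [([230.5, 177.7], [225, 172, 12, 12, 118]), ([329.4, 195.0], [326, 193, 8, 5, 20])]
{'clock': 0.1, 'joints': array([-7.61280615e+01,  5.25995117e+00,  7.05732913e+01, -9.83688614e-04,
        1.04266546e+02, -3.24881956e+00]), 'joint_vel': array([ 0.0101617 , -0.09621209, -0.09545   ,  0.05278556, -0.04679677,
       -0.01558703]), 'joint_torque': array([ 2.12034800e-03, -4.47857308e+01, -4.07570636e+01,  6.99777575e-02,
        2.84395757e-02, -1.04851476e-04]), 'tcp_pos': array([ 0.17664069, -0.57347273,  0.40362423]), 'orientation': array([-1.79900318e+02, -4.70300136e-03,  1.71205123e+01]), 'contact_force': array([ 0.61948067, -0.43178192, -0.85826287]), 'torque': array([ 0.00504674, -0.01502691, -0.05720467]), 'gripper_force': 0.0, 'opening': 0.08818355274452655}
```

View pics/scene.png

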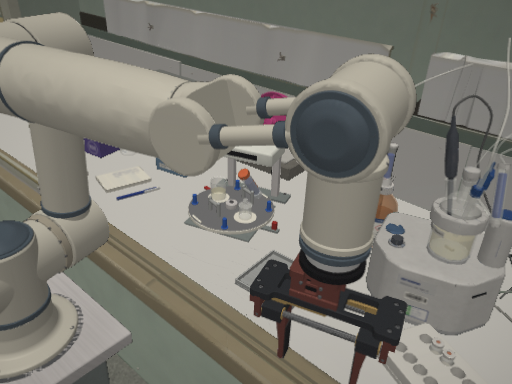

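View pics/top.png

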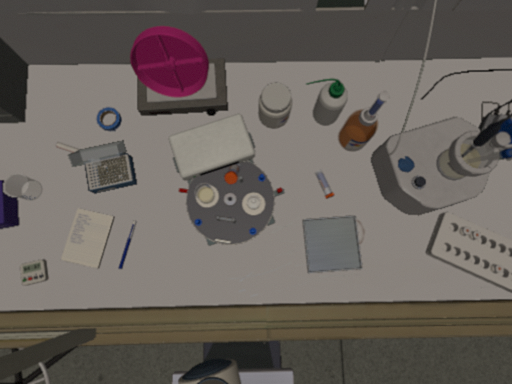

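The top view shows the disc centred near (231,201), with the lug at left (183,190), the stop at right (279,190), and pegs at (261,177), (198,222) and (252,231). The cap is at (230,178), at the edge of the bridge, and the tray is at (332,244). The scene view agrees. Next I'll compute the geometry.

```bash
cat > geo.py <<'E'
from h import *
from scipy.optimize import least_squares
def pegs(s):
    b=[c for c,st in blobs(s,(100,120,50),(130,255,255)) if 185<c[0]<280 and 145<c[1]<255 and st[4]<60]
    return np.array([plane(s,c,.058)[:2] for c in b])
def carousel(s,c0=None):
    P=pegs(s)
    if c0 is None: c0=least_squares(lambda c:np.linalg.norm(P-c,axis=1)-.108,P.mean(0)).x
    return c0,P,np.degrees(np.arctan2(*(P-c0).T[::-1]))
E
python3 - <<'E'
from geo import *
s=snap('top'); c,P,a=carousel(s)
print('c',c,'r',np.linalg.norm(P-c,axis=1),'ang',a)
for n,p,z in(('lug',(182.7,190.1),.03),('stop',(279.1,190.1),.03)):
    q=plane(s,p,z)[:2]; print(n,q,np.linalg.norm(q-c),np.degrees(np.arctan2(*(q-c)[::-1])))
# bridge: white bright blob ; tray by grey-blue
g=cv2.cvtColor(s['frame'],cv2.COLOR_RGB2GRAY)
cv2.imwrite('pics/crop.png',cv2.resize(cv2.cvtColor(s['frame'],cv2.COLOR_RGB2BGR)[105:280,160:370],None,fx=3.4,fy=3.4,interpolation=cv2.INTER_CUBIC))
for n,p,z in [('bridge',q,.192) for q in((171,149),(241,118),(252,146),(181,175))]+[('tray',q,.015) for q in((304,219),(357,217),(360,269),(308,272))]: print(n,plane(s,p,z)[:2])
s2=snap('scene')
pr=proj(s2,[[*p,.058] for p in P]);print('reproj pegs',pr.round(1).tolist(), proj(s2,[[*c,.046]]))
E
```

```text
c [0.602864   0.00147212] r [0.10548353 0.10548298 0.10813036] ang [ -56.90646066  126.06152041 -145.66602775]
lug [0.63459837 0.13401707] 0.13629098576973112 76.53550726759359
stop [ 0.62944028 -0.13735071] 0.14134382795409686 -79.16240745686746
bridge [0.70276857 0.13354297]
bridge [ 0.77955977 -0.03676505]
bridge [ 0.70696567 -0.06251996]
bridge [0.63757068 0.1083226 ]
tray [ 0.54797138 -0.20602073]
tray [ 0.55076311 -0.3560145 ]
tray [ 0.4069835  -0.35351126]
tray [ 0.40171903 -0.21019685]
reproj pegs [[267.3, 202.3], [194.3, 195.6], [223.6, 218.9]] [[230.62033329 202.05683788]]
```

View pics/crop.png

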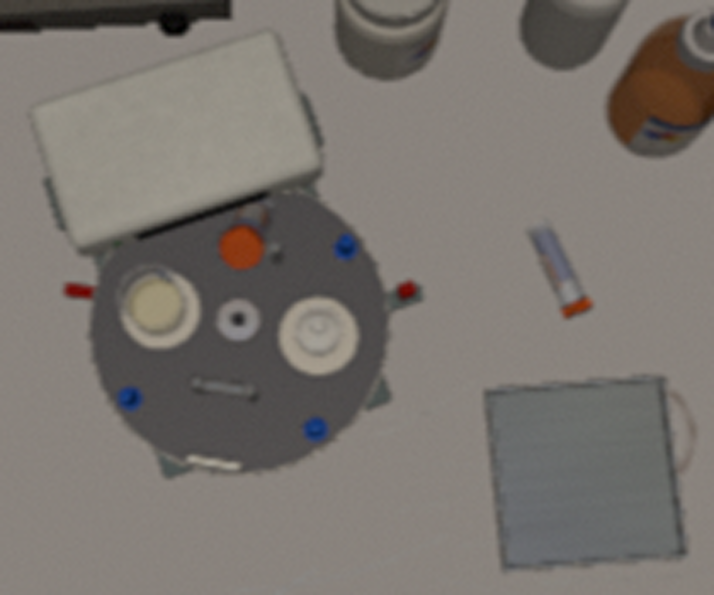

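The crop confirms the layout: lug (75,291), stop (405,291), pegs (345,246), (128,398) and (315,429), and the tube's cap (241,248) just in front of the bridge. The base yaw is about 20°, so the disc needs about 150° clockwise. First push is on the front peg at -146°.

```bash
cat >> geo.py <<'E'
C=np.array([.603,.0015])
def pose(th,z,rad=.111):
    t=np.radians(th);return [*(C+rad*np.array([np.cos(t),np.sin(t)])),z],[180,0,(th+180+180)%360-180]
def sweep(a,b,z,speed,n):
    for th in np.linspace(a,b,n+1)[1:]:
        p,o=pose(th,z); r.servo_line(p,o,speed)
        f=r.sense()['contact_force']
        if np.linalg.norm(f[:2])>12: print('force',th,f);break
def look(save=None):
    s=snap('top',save); P=pegs(s); 
    print('pegs',[(round(float(np.degrees(np.arctan2(*(p-C)[::-1]))),1),round(float(np.linalg.norm(p-C)),3)) for p in P],'red',[(round(float(np.degrees(np.arctan2(*(plane(s,c,.03)[:2]-C)[::-1]))),1)) for c,st in blobs(s,(0,150,60),(6,255,255),10)],'t',r.sense()['clock'])
E
python3 - <<'E'
from geo import *
r.grab(5)
p,o=pose(-130,.40); r.reach(p,o)
p,o=pose(-130,.232); r.servo_line(p,o,.2)
print(r.sense()['tcp_pos'],p,r.sense()['contact_force'])
sweep(-130,-205,.232,.05,6)
print(r.sense()['tcp_pos'],r.sense()['contact_force'])
look('a')
E
```

```text
[ 0.53203991 -0.08374422  0.23347533] [np.float64(0.5316505753247941), np.float64(-0.08353093318620657), 0.232] [-0.50834282  0.21453825  0.75236435]
[0.50237168 0.04817249 0.23195098] [ 0.09055626 -0.76645499 -0.30238617]
pegs [(-36.4, 0.105), (55.9, 0.102), (-126.0, 0.108)] red [-79.2] t 8.55
```

View pics/a.png

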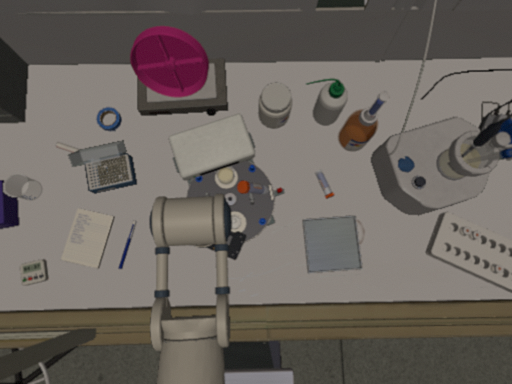

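The disc has turned about 70°. The tube is now at the right, with its cap at (244,187) and foot at (272,190), still leaning, and the next peg is at (262,221), about -126°. I'll go behind it.

```bash
python3 - <<'E'
from geo import *
p,o=pose(-205,.31); r.servo_line(p,o,.2)
for th in(-185,-160): p,o=pose(th,.31,.13); r.servo_line(p,o,.25)
look()
p,o=pose(-135,.31,.13); r.servo_line(p,o,.25)
look('b')
E
```

```text
pegs [(-36.4, 0.105), (55.9, 0.102)] red [-79.2] t 10.2333
pegs [(-36.4, 0.105), (55.9, 0.102), (146.4, 0.106)] red [-141.3] t 10.8667
```

View pics/b.png

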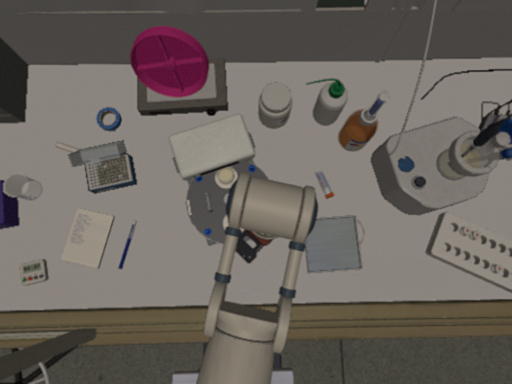

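The disc is at rest. The arm hides the right-hand side, but the pegs still in view haven't moved. Second push next.

```bash
python3 - <<'E'
from geo import *
p,o=pose(-112,.31); r.servo_line(p,o,.2)
p,o=pose(-112,.232); r.servo_line(p,o,.15)
print(r.sense()['contact_force'])
sweep(-112,-188,.232,.05,6)
f0=r.sense()['contact_force']
look()
for th in np.arange(-189,-204,-1.):
    p,o=pose(th,.232); r.servo_line(p,o,.02); f=r.sense()['contact_force']-f0
    if np.linalg.norm(f[:2])>5: break
print(th,f,f0); look('c')
E
```

```text
[-0.06207213  0.29389939  0.20271889]
pegs [(-18.1, 0.101), (74.0, 0.103), (-108.0, 0.108)] red [-63.8, -79.2] t 15.9833
-200.0 [-2.19548847 -4.60646412  0.28725292] [4.16093177e-04 7.47758059e-02 6.17051528e-01]
pegs [(-28.0, 0.105), (63.9, 0.103), (-117.6, 0.108)] red [-76.2] t 19.0333
```

View pics/c.png

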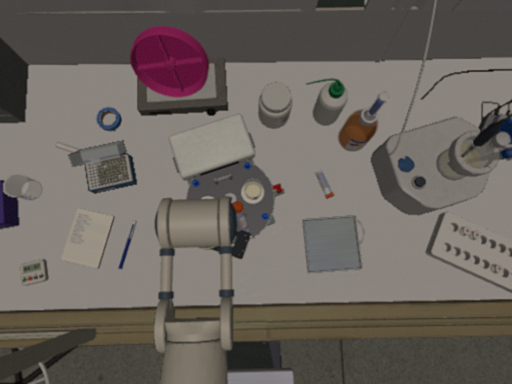

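The lug is now against the stop, merged red at (278,189), with the carousel yaw about 18°. I'll back off, raise the arm clear and check where the tube is.

```bash
cat >> geo.py <<'E'
from scipy.spatial.transform import Rotation
def tool(az,tilt):
    a,t=np.radians([az,tilt]);d=np.array([np.cos(a),np.sin(a),0])
    z=np.sin(t)*d-np.cos(t)*np.array([0,0,1]);y=np.array([np.sin(a),-np.cos(a),0]);x=np.cross(y,z)
    return z,Rotation.from_matrix(np.c_[x,y,z]).as_euler('xyz',degrees=True)
def gpose(g,az,tilt,back=0):
    z,o=tool(az,tilt);return np.array(g)-z*(.163+back),o
E
python3 - <<'E'
from geo import *
p,o=pose(-197,.232); r.servo_line(p,o,.05)
p,o=pose(-197,.31,.115); r.servo_line(p,o,.2)
r.reach([.34,.25,.36],[180,0,18]); r.let_go()
look('d'); s=snap('top'); s2=snap('scene','d2')
u=-np.array([np.cos(np.radians(18)),np.sin(np.radians(18))])
for rr,z in((.037,.130),(.044,.119),(.095,.038)): 
    X=[*(C+rr*u),z];print(rr,proj(s,[X]).round(1),proj(s2,[X]).round(1))
for q in(s,s2): print(blobs(q,(3,150,100),(20,255,255)))
I=[cv2.resize(cv2.cvtColor(a,cv2.COLOR_RGB2BGR),(400,400),interpolation=cv2.INTER_CUBIC) for a in(s['frame'][150:250,180:280],s2['frame'][150:250,180:280])]
cv2.imwrite('pics/d3.png',np.hstack(I))
E
```

```text
pegs [(-28.0, 0.105), (64.0, 0.103), (-117.6, 0.108), (154.6, 0.107)] red [-76.3] t 22.3083
0.037 [[232.2 207. ]] [[224.8 181.8]]
0.044 [[233.3 210.2]] [[223.6 186.5]]
0.095 [[240.7 232.1]] [[215.1 220.8]]
[([329.4, 195.0], [326, 193, 8, 5, 20]), ([236.0, 207.3], [230, 202, 13, 12, 113])]
[([227.5, 184.9], [222, 183, 12, 5, 39]), ([313.6, 252.0], [310, 248, 9, 9, 61])]
```

View pics/d3.png

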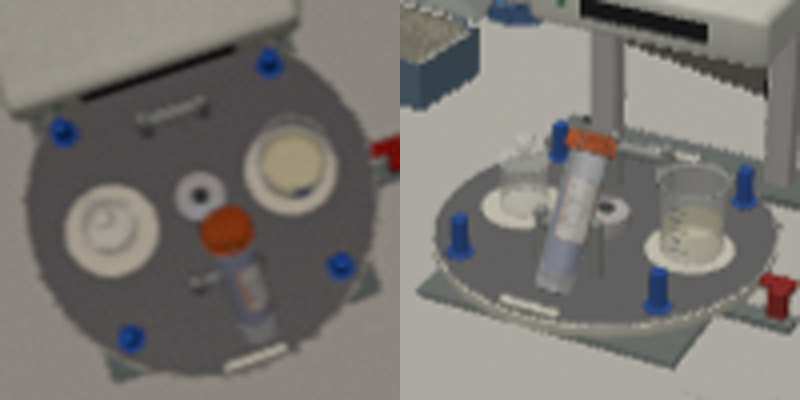

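Left: the cap is at (236,207) and the foot at about (245,234). Right: the cap is at (227,185) and the foot at about (218,221). The tube sits about 6–7 mm off to the right, near one prong, with the same lean. I'll triangulate it, then grasp.

```bash
python3 - <<'E'
from geo import *
s=snap('top');s2=snap('scene')
def tri(a,b):
    o1,d1=ray(s,a);o2,d2=ray(s2,b);A=np.c_[d1,-d2];k=np.linalg.lstsq(A,o2-o1,rcond=None)[0]
    p,q=o1+k[0]*d1,o2+k[1]*d2;return (p+q)/2,np.linalg.norm(p-q)
cap,e=tri((236,207.3),(227.5,185.5));foot,e2=tri((245,233),(218,220.5))
a=np.radians(18);i=np.array([np.cos(a),np.sin(a)]);l=np.array([-i[1],i[0]])
for n,x in(('cap',cap),('foot',foot)): print(n,x.round(4),'front-frame x',(x[:2]-C)@i,'y',(x[:2]-C)@l)
print(e,e2)
v=cap-foot;print(np.linalg.norm(v),np.degrees(np.arctan2(v[2],np.hypot(*v[:2]))),np.degrees(np.arctan2(v[1],v[0])))
q0=r.sense()['joints']
T=[.477,-.281]
for nm,g,az,t in (('grasp',[.55,-.02,.1],18,8),('up',[.55,-.02,.2],18,8),('upr',[.45,-.05,.25],0,40),('tray',[*T,.085],-30.5,40)):
    p,o=gpose(g,az,t);print(nm,r.inverse_kinematics(p,o))
E
```

```text
cap [ 0.5683 -0.0193  0.1221] front-frame x -0.0394245849913765 y -0.009101812800594043
foot [ 0.51   -0.0404  0.0458] front-frame x -0.10137734901559173 y -0.011090844270677774
0.000637275034579885 0.002290924845903341
0.09828918922369363 50.90295080124242 19.83888447833801
grasp [-7.70732624 -7.99659422 98.21701336  3.49032709 82.57625119 64.05948161]
up [-7.70732624 -9.35243277 89.27891829  3.4653297  92.85132875 64.68359553]
upr None
tray [-36.22136084 -34.9428227  127.79504541   4.99435312  47.39721966
  82.22578199]
```

```bash
python3 - <<'E'
from geo import *
a=np.radians(18);i=np.array([np.cos(a),np.sin(a)]);l=np.array([-i[1],i[0]])
g=np.array([*(C-.057*i-.0075*l),.0996])
p,o=gpose(g+[0,0,.11],18,8,.004); r.reach(p,o)
p,o=gpose(g,18,8,.004); r.servo_line(p,o,.15)
f=r.sense();print(f['contact_force'],f['tcp_pos']-p)
r.grab(20); f=r.sense();print('open',f['opening'],f['gripper_force'],f['contact_force'])
look()
p,o=gpose(g+[0,0,.02],18,8,.004); r.servo_line(p,o,.04)
p,o=gpose(g+[0,0,.10],18,8,.004); r.servo_line(p,o,.12)
f=r.sense();print('open',f['opening'],f['gripper_force'],f['contact_force'],f['clock'])
look('e')
T=[.477,-.281]
p,o=gpose([*T,.19],-30.5,40,.004); r.reach(p,o)
s=snap('top');s2=snap('scene'); look()
I=[cv2.resize(cv2.cvtColor(b,cv2.COLOR_RGB2BGR),(400,400),interpolation=cv2.INTER_CUBIC) for b in(s['frame'][170:290,240:360],s2['frame'][170:300,200:330])]
cv2.imwrite('pics/f.png',np.hstack(I))
E
```

```text
[0.41517506 0.6119484  0.1996303 ] [0.0002782  0.00019346 0.00123813]
open 0.028249826480228165 19.830565452575684 [-0.24855033 -0.01781636 -0.15649493]
pegs [(-28.0, 0.105), (63.9, 0.103)] red [-75.9] t 25.6917
open 0.028044899446387477 19.834403693675995 [-0.0075132  -0.69344955 -1.54792518] 27.1583
pegs [(-28.0, 0.105), (155.5, 0.108)] red [] t 27.2083
pegs [(-28.0, 0.105), (63.9, 0.103), (-117.7, 0.108), (154.7, 0.107)] red [-75.9, -118.4, -122.7, -131.8] t 28.4
```

View pics/f.png

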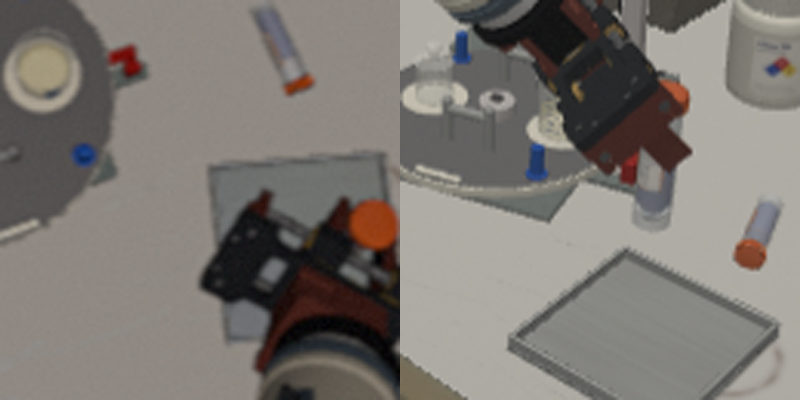

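The tube is held roughly upright over the tray, with its cap at about (352,237) in the top view, and the carousel is still home. I'll check the lean against the projection, then lower it.

```bash
python3 - <<'E'
from geo import *
s=snap('top');s2=snap('scene')
T=[.477,-.281];B=.19-.073
print('scene foot/cap pred',proj(s2,[[*T,B],[*T,B+.105]]).round(1).tolist(),'top cap pred',proj(s,[[*T,B+.109]]).round(1).tolist())
print([b for b in blobs(s,(3,150,100),(20,255,255),40)],[b for b in blobs(s2,(3,150,100),(20,255,255),30)])
p,o=gpose([*T,.095],-30.5,40,.004); r.servo_line(p,o,.1)
f0=r.sense()['contact_force'][2]
for z in np.arange(.093,.066,-.0015):
    p,o=gpose([*T,z],-30.5,40,.004); r.servo_line(p,o,.02); f=r.sense()['contact_force'][2]-f0
    if f>2.5: break
print(z,f,r.sense()['clock'])
s=snap('scene'); look()
cv2.imwrite('pics/g.png',cv2.resize(cv2.cvtColor(s['frame'][190:330,220:360],cv2.COLOR_RGB2BGR),(560,560),interpolation=cv2.INTER_CUBIC))
E
```

```text
scene foot/cap pred [[281.5, 241.4], [284.5, 201.4]] top cap pred [[352.0, 238.2]]
[([356.8, 131.2], [350, 127, 14, 10, 79]), ([351.6, 236.8], [345, 230, 14, 15, 166])] [([289.9, 199.8], [285, 197, 9, 8, 38]), ([313.6, 252.0], [310, 248, 9, 9, 61])]
0.07649999999999998 5.3277787440791435 32.6
pegs [(-28.0, 0.105), (63.7, 0.103), (-117.8, 0.108), (154.6, 0.107)] red [-76.0, -125.8] t 32.7
```

View pics/g.png

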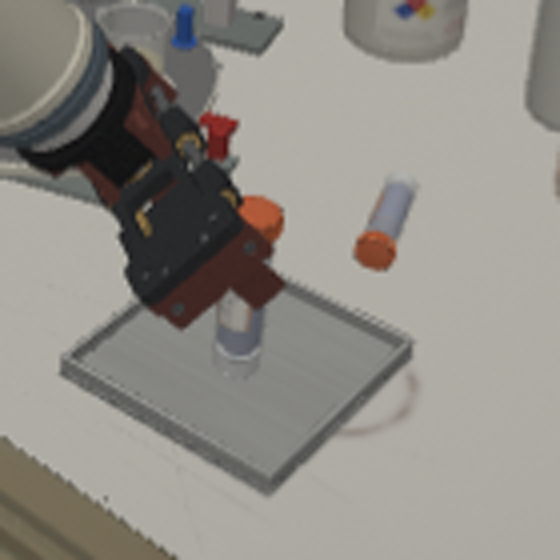

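The tube's foot is on the tray floor: contact came at the expected height, and the cap matches the vertical prediction. Release, back out along the tool axis and verify.

```bash
python3 - <<'E'
from geo import *
T=[.477,-.281]
r.let_go(); r.wait(.3)
p,o=gpose([*T,.0765],-30.5,40,.134); r.servo_line(p,o,.1)
r.reach([.34,.25,.36],[180,0,18]); r.wait(.5)
look(); s=snap('top');s2=snap('scene')
print('pred',proj(s,[[*T,.1135]]),proj(s2,[[*T,.005],[*T,.11]]))
print(blobs(s,(3,150,100),(20,255,255),40),blobs(s2,(3,150,100),(20,255,255),30))
I=[cv2.resize(cv2.cvtColor(b,cv2.COLOR_RGB2BGR),(400,400),interpolation=cv2.INTER_CUBIC) for b in(s['frame'][140:320,180:360],s2['frame'][160:310,180:330])]
cv2.imwrite('pics/i.png',np.hstack(I))
E
```

```text
Traceback (most recent call last):
station.IKError: the arm cannot follow that straight line within its joint ranges
```

```bash
python3 - <<'E'
from geo import *
T=[.477,-.281]
print(r.sense()['opening'])
p,o=gpose([*T,.0765],-30.5,40,.02); r.servo_line(p,o,.08)
p=p+[0,0,.15]; r.servo_line(p,o,.12)
r.reach([.34,.25,.36],[180,0,18]); r.wait(.5)
look(); s=snap('top');s2=snap('scene')
print('pred',proj(s,[[*T,.1135]]),proj(s2,[[*T,.005],[*T,.11]]))
print(blobs(s,(3,150,100),(20,255,255),40),blobs(s2,(3,150,100),(20,255,255),30))
I=[cv2.resize(cv2.cvtColor(b,cv2.COLOR_RGB2BGR),(400,400),interpolation=cv2.INTER_CUBIC) for b in(s['frame'][140:320,180:360],s2['frame'][160:310,180:330])]
cv2.imwrite('pics/i.png',np.hstack(I))
E
```

```text
0.08750975349620992
pegs [(-28.0, 0.105), (63.9, 0.103), (-117.8, 0.108), (154.6, 0.107)] red [-76.0] t 38.2833
pred [[340.29118404 241.50569662]] [[278.70876329 279.97236646]
 [281.35990949 243.89872173]]
[([339.9, 242.0], [334, 236, 13, 13, 124])] [([281.0, 245.2], [274, 240, 15, 12, 137]), ([313.6, 252.0], [310, 248, 9, 9, 61])]
```

View pics/i.png

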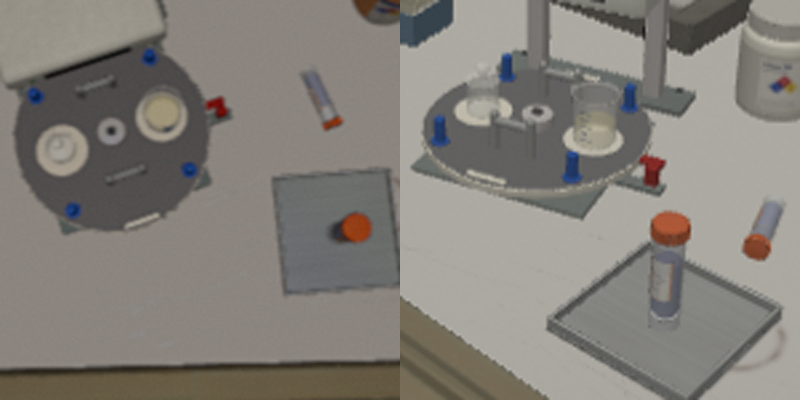

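The tube stands upright in the tray: its cap is at (340,242) in the top view, against a predicted (340,241.5). The lug is on the stop, and both glass vessels are standing.

```bash
python3 -c "
from station import r
print(r.hand_in())"
```

```text
the job is handed in; nothing more can be done
None
```

The job is handed in, verdict not shown: in the last pictures the tube stands upright near the tray's centre, the carousel's lug is on its stop, and the weighing bottle and beaker are still standing.

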